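Snap the drive knob onto the microscope's control console

ROBOT

A 6-joint arm with a two-finger parallel gripper is mounted at the origin on the work surface. World frame = base frame: x ahead of the robot, y to its left, z up, the work surface at z = 0. Lengths are in mm, angles in rad, forces in N, time in s.
With the tool pointing down it reaches from about 350 to 875 mm from the base axis. Payload 4.2 kg.
Tool frame: the origin (TCP) lies between the finger pads; the fingertips stand 8 mm ahead of it and the grasp point (between the pads) lies 11 mm behind it; z points along the fingers, y is the line along which they close (so a half turn about z gives the same grasp; the last joint's range is limited). The gripper opens to 85 mm and grips with 20 to 120 N. Pads are 22 mm wide; open, the fingers measure 114 mm over their backs; the gripper's body (76 mm by 85 mm) begins 54 mm behind the grasp point. The pads swing forward as they close: fully open they stand 13 mm farther back than shut.
Start: joints at [1.48, 0.385, 0.008, 0, -1.194, -0.259], TCP at [214.161, 587.141, 210.712] pointing down, gripper open.
Joint ranges: [-3.14, 3.14], [-1.21, 2.06], [-1.07, 1.41], [-3.16, 2.05], [-2.99, -0.16], [-3.1, 3.1]. Speed limits (rad/s): [2.79, 2.79, 3.14, 3.14, 3.14, 3.14].

INTERFACE

Orientations are given as a unit quaternion [x, y, z, w].
In Python, from bench import read_state, get_image, camera_params, job_done gives the robot as it stands.
- The arm moves only by the tool drive_tool, never from a script. Its argument "moves" is a list that holds one entry, the list of rows, each a list of 7 numbers: the shift along the tool's x, y, z in m, then the turn, a rotation vector about the tool's x, y, z in rad, then the closure in counts, from 0 (fully open) to 255 (shut). A call has 1 to 8 rows; each row shifts and turns the commanded pose from where the row before left it, along the tool's axes as they then stand; what a row does not reach is not made up. A row lasts 1/12 s, in which the tool goes at most 41.7 mm and 7.16 degrees, less where a joint would pass 70% of its speed; a pose out of reach is approached as far as the arm can. A call is refused whole if a number of a shift passes 0.0417 or a number of a turn 0.125, either way. A call with a gripper value outside its range is refused whole. The fingers move at their own pace and stop on an object; the grip force is fixed at half the most. Time passes only in rows, so rows that do not move let the fingers close. It gives the time, the measured TCP pose, the force and the opening at its end, in the units of the state.
- read_state(): the state, without advancing time (a new reading comes with each control period).
- get_image(name): name is "scene" or "top" or "wrist"; returns the picture (420x560x3 uint8, blue, green, red); there is no depth.
- camera_params(name): a dict with "mtx" (3x3 intrinsics, pixels), "extrinsics" (4x4, takes a point from camera to world coordinates). Camera axes: x right, y up, looking along -z (the intrinsics and any distortion apply to the point x, -y, -z); pixel columns grow to the right and rows downward; lengths in mm; the calibration is good to about 2 mm. A picture is of the moment at which its call begins: read the wrist's pose just before it. camera_params takes no time and is no camera call; for the wrist camera it gives the pose at the moment of the call.
- job_done(): hands the job in, once; it reports no verdict.
The state is a dict: "clock": time; "joints": joint angles; "joint_vel": joint speeds; "joint_efforts": joint torques, N m; "position": TCP position; "ee_rot": TCP orientation; "contact_force": force on the tool from outside, world axes, zero at the start; "wrist_torque": the same for the moment, N m; "gripper_width": finger opening in mm.
Only numpy, scipy, OpenCV 4.12 (cv2) and the standard library are available. Lean on these libraries where they do the work, as an engineer would, in place of code of your own. Each camera call takes 0.05 s, during which the arm holds its last target. There are 200 camera calls.

TASK

Pick up the loose square knob, fit its square bore over the square steel spindle on the microscope's control console, and press it down past the spring catch until it snaps home against the brass spring ring. Finish while still holding it: do not let go of the knob at the end, but keep pressing it straight down so that the spring ring stays visibly squashed. Leave the bottle, slide box and objective lens where they are.

Things in the scene. Friction and masses are not known exactly. Their poses are not given: they have to be found in the camera images.
- knob: The loose control knob, 0.12 kg, upright on the table. Origin: centre of its underside; z up along the bore, x and y normal to its flat sides. Aluminium flange 56 x 56 mm, 6 mm thick, at the bottom; above it a black body 40 x 40 mm up to 42 mm height, with four flat sides to grip and four blue bars on top.
- knob_top (a point): Centre of the knob's top, 42 mm above its underside. The square bore runs right through, 18 mm wide (1 mm play on each side of the spindle), parallel to the outer flats; any quarter turn fits. An inner lip 3 mm above the underside rides over the spring catch.
- spindle: Fixed upright square steel spindle, 16 x 16 mm, on the flat top of the white console (160 x 230 mm, top 45 mm above the table). Origin: on its axis at the console's top face; z up, x and y normal to its flats. It does not turn. Straight to 46 mm, then tapers to the tip. A joystick 57 mm tall stands on the console 125 mm away along the spindle's +y.
- spindle_tip (a point): Centre of the spindle's tip, a 9 mm square, 54 mm above the spindle's origin (99 mm above the table).
- catch (a point): Spring catch: two sprung steel balls in the spindle's +x and -x flats, this point on the axis between them, 17 mm above the spindle's origin. The knob's underside goes freely down to 20 mm above that origin; from 20 to 14 mm the catch resists with up to 10 to 16 N; then it lets go suddenly and pulls the knob down by itself. A snapped knob stays on by itself.
- seat_ring (a joint): Brass spring ring, 48 mm across, round the spindle's foot, under the knob: travel in m. 0 = up (its top 8 mm above the spindle's origin); 0.005 = fully squashed (knob underside at 3 mm, on a solid stop). Pushes back with 2 N at 0 plus 2.5 N per mm (14.5 N at 0.005); springs up when not pressed.
- dropper: Bystander: amber dropper bottle, 32 mm across, 70 mm tall. Origin: centre of its underside.
- slide_box: Bystander: blue microscope-slide box 85 x 105 x 30 mm, flat on the table. Origin: centre of its underside.
- objective: Bystander: steel objective lens with a green ring, standing on its wide end, 32 mm across, 50 mm tall. Origin: centre of its underside.
Not all that is in view belongs to the job. Several things look just like the knob: the one meant starts farthest to the robot's right.

How it is judged:
By the outcome, as a careful person would: the job done as asked, in the order asked, and still so for the second after the job is handed in, while the arm keeps its last pose, push and grip.
It also fails if it takes over 42 s, if anything falls off the work surface, if the arm or the gripper's body presses on something with over 40 N, if the wrist force passes 120 N, or if a joint passes its speed limit or range.

## Working session

There is one attempt and no reset: what is moved stays moved. The work goes in short steps, Python scripts to look and compute and a tool call to move; the robot and the scene stay as the last step left them, time stands still between calls to the robot, and variables do not carry over. Pictures are saved under pics/ and viewed, on a budget of 15 in all, crops included, one or two more only if the job needs it, and the job is handed in when it is done.

Besides the shell and the picture viewer there is one more tool, called after "Call:" as name(argument=value, ...) on one line, values as JSON. drive_tool: Moves the arm, as the interface text tells. Its arguments: {"type":"object","properties":{"moves":{"type":"array"}},"required":["moves"]}

```bash
ls; mkdir -p pics
python3 - <<'E'
from bench import *
import cv2
print(read_state())
for n in("scene","top"):
    cv2.imwrite(f"pics/{n}0.png",get_image(n)); p=camera_params(n); print(n,p)
print(camera_params("wrist"))
E
```

```text
pics
{'clock': 0.0, 'joints': array([ 1.47961162e+00,  3.85566478e-01,  6.62255417e-03, -5.08699181e-04,
       -1.19399539e+00, -2.58593891e-01]), 'joint_vel': array([-0.00098041, -0.00107025,  0.00144287,  0.0005439 , -0.00108772,
        0.00039819]), 'joint_efforts': array([ 1.66938480e-04, -3.92296600e+01,  1.88400990e+01,  4.18633282e+00,
       -4.71272549e-03, -1.33527216e-07]), 'position': array([213.95024319, 586.56838208, 209.61292353]), 'ee_rot': array([ 9.84728881e-01, -1.74091432e-01, -1.45993709e-04,  1.08750735e-03]), 'contact_force': array([ 0.61937638, -0.20261331, -0.22687471]), 'wrist_torque': array([-0.00674339,  0.0098753 ,  0.04337031]), 'gripper_width': 85.14386560492063}
scene {'mtx': array([[498.7058838 ,   0.        , 281.07196977],
       [  0.        , 498.7058838 , 203.2407461 ],
       [  0.        ,   0.        ,   1.        ]]), 'extrinsics': array([[-3.30688866e-01, -5.22950847e-01,  7.85599953e-01,
         1.17521093e+03],
       [ 9.43703458e-01, -1.75927607e-01,  2.80130791e-01,
         1.62877482e+02],
       [-8.28591463e-03,  8.34009526e-01, 
[... 471 characters left out ...]
818e+01],
       [ 7.00029447e-03,  1.29244072e-01,  9.91588103e-01,
         9.49336189e+02],
       [ 0.00000000e+00,  0.00000000e+00,  0.00000000e+00,
         1.00000000e+00]])}
{'mtx': array([[320.19327317,   0.        , 277.22933614],
       [  0.        , 320.19327317, 208.25005884],
       [  0.        ,   0.        ,   1.        ]]), 'extrinsics': array([[-3.42410527e-01,  8.98361857e-01,  2.75138157e-01,
         2.83721901e+02],
       [-9.39548280e-01, -3.28027062e-01, -9.82205485e-02,
         5.62840967e+02],
       [ 2.01516708e-03, -2.92137332e-01,  9.56374256e-01,
         3.74008166e+02],
       [ 0.00000000e+00,  0.00000000e+00,  0.00000000e+00,
         1.00000000e+00]])}
```

View pics/top0.png

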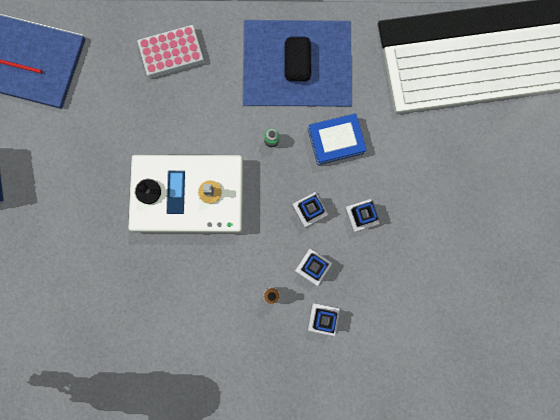

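View pics/scene0.png

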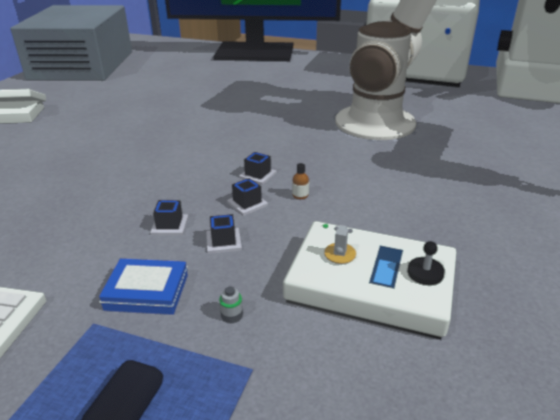

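The top view shows four knobs at about (311,208), (364,214), (314,266) and (325,320). The robot's right (-y) is image right, so the target is the one at (364,214). The spindle is at about (210,191) and the joystick at (148,191). I'll enlarge both areas.

Run:
```python
import cv2,numpy as np
a=cv2.imread("pics/top0.png")
k=cv2.resize(a[190:240,335:395],None,fx=10,fy=10,interpolation=cv2.INTER_CUBIC)[:, :]
s=cv2.resize(a[145:240,125:255],None,fx=6,fy=6,interpolation=cv2.INTER_CUBIC)
cv2.imwrite("pics/k.png",k);cv2.imwrite("pics/s.png",s)
```

```text
(no output)
```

View pics/k.png

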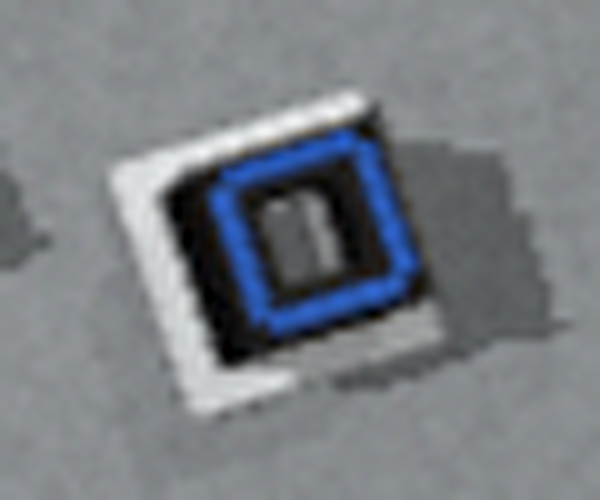

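View pics/s.png

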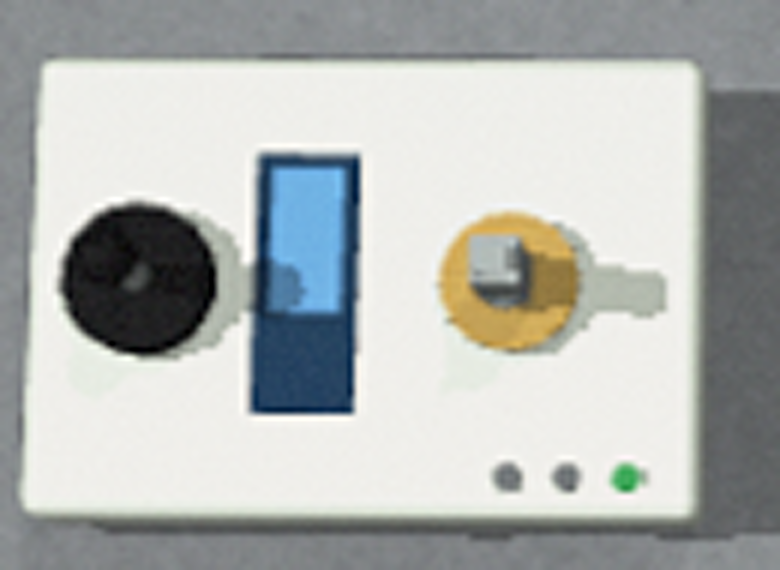

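Knob crop: the flange corners are about (110,170), (365,95), (445,335), (200,413) and the top blue square is centred near (314,231). Spindle crop: the ring centre is at (510,281), the tip near (495,262) and the joystick base at (138,278).

```bash
cat > h.py <<'E'
from bench import *
import numpy as np, cv2
from scipy.spatial.transform import Rotation as R
def ray(px,z,p):
    K=p["mtx"];E=p["extrinsics"]
    d=np.linalg.inv(K)@[px[0],px[1],1]; d=E[:3,:3]@(d*[1,-1,-1]); o=E[:3,3]
    return o+d*(z-o[2])/d[2]
def proj(P,p):
    E=p["extrinsics"]; c=E[:3,:3].T@(np.asarray(P,float)-E[:3,3]); c=c*[1,-1,-1]; u=p["mtx"]@c; return u[:2]/u[2]
def crop(px,f,x0,y0): return ((px[0]+.5)/f-.5+x0,(px[1]+.5)/f-.5+y0)
def tool(target,yawdir=None):
    """shift in tool axes (m) to target TCP"""
    s=read_state(); r=R.from_quat(s["ee_rot"]); return r.inv().apply(np.array(target)-s["position"])/1000
E
python3 - <<'E'
from h import *
p=camera_params("top")
F=np.array([ray(crop(q,10,335,190),6,p) for q in[(110,170),(365,95),(445,335),(200,413)]])
print(F.round(1),F.mean(0).round(1))
for i in range(4):
    d=F[(i+1)%4]-F[i];print(np.hypot(*d[:2]).round(1),np.degrees(np.arctan2(d[1],d[0])).round(1))
print("top",ray(crop((314,231),10,335,190),42,p))
for n,q,z in[("ring",(510,281),53),("tip",(495,262),97),("joy",(138,278),50)]: print(n,ray(crop(q,6,125,145),z,p).round(1))
C=np.array([ray(crop(q,6,125,145),45,p) for q in[(42,60),(700,60),(695,517),(22,514)]]);print(C.round(1))
for i in range(4):
    d=C[(i+1)%4]-C[i];print(np.hypot(*d[:2]).round(1),np.degrees(np.arctan2(d[1],d[0])).round(1))
# spindle in scene view crop
a=cv2.imread("pics/scene0.png");cv2.imwrite("pics/sc.png",cv2.resize(a[215:285,300:380],None,fx=8,fy=8,interpolation=cv2.INTER_CUBIC))
s=read_state();print(R.from_quat(s["ee_rot"]).as_matrix().round(3))
E
```

```text
[[ 575.2 -232.7    6. ]
 [ 591.7 -287.3    6. ]
 [ 540.4 -303.1    6. ]
 [ 523.5 -250.9    6. ]] [ 557.7 -268.5    6. ]
57.0 -73.1
53.7 -162.9
54.8 108.0
54.8 19.4
top [ 557.49417621 -267.90924439   42.        ]
ring [597.   50.2  53. ]
tip [595.2  49.3  97. ]
joy [597.7 176.2  50. ]
[[674.3 213.6  45. ]
 [676.1 -12.2  45. ]
 [518.4 -12.8  45. ]
 [517.9 213.   45. ]]
225.7 -89.5
157.7 -179.8
225.9 90.1
156.4 0.2
[[ 0.939 -0.343 -0.001]
 [-0.343 -0.939 -0.002]
 [ 0.     0.002 -1.   ]]
```

Call:
drive_tool(moves=[[[0.0257,0.0285,0,0,0,0,0],[0.0257,0.0285,0,0,0,0,0],[0.0257,0.0285,0,0,0,0,0],[0.0257,0.0285,0,0,0,0,0],[0.0257,0.0285,0,0,0,0,0],[0.0257,0.0285,0,0,0,0,0],[0.0257,0.0285,0,0,0,0,0],[0.0257,0.0285,0,0,0,0,0]]])

```text
clock: 0.77
position: [329.2, 300.4, 210.5]
ee_rot: [0.985, -0.174, -0.0, 0.0]
contact_force: [1.2, 0.8, 0.3]
gripper_width: 85.5
```

Call:
drive_tool(moves=[[[0.0257,0.0285,0,0,0,0,0],[0.0257,0.0285,0,0,0,0,0],[0.0257,0.0285,0,0,0,0,0],[0.0257,0.0285,0,0,0,0,0],[0.0257,0.0285,0,0,0,0,0],[0.0257,0.0285,0,0,0,0,0],[0.0257,0.0285,0,0,0,0,0],[0.0257,0.0285,0,0,0,0,0]]])

```text
clock: 1.43
position: [444.2, 15.9, 210.7]
ee_rot: [0.985, -0.174, -0.0, -0.0]
contact_force: [0.8, 0.6, 0.3]
gripper_width: 85.4
```

Call:
drive_tool(moves=[[[0.0257,0.0285,0,0,0,0,0],[0.0257,0.0285,0,0,0,0,0],[0.0257,0.0285,0,0,0,0,0],[0.0257,0.0285,0,0,0,0,0],[0.0257,0.0285,0,0,0,0,0],[0.0257,0.0285,0,0,0,0,0],[0.0257,0.0285,0,0,0,0,0],[0.0257,0.0285,0,0,0,0,0]]])

```text
clock: 2.1
position: [559.2, -268.7, 210.1]
ee_rot: [0.985, -0.174, -0.001, -0.0]
contact_force: [1.4, 0.8, -0.5]
gripper_width: 85.4
```

Call:
drive_tool(moves=[[[0,0,0,0,0,0.115,0],[0,0,0,0,0,0.115,0],[0,0,0,0,0,0.115,0],[0,0,0,0,0,0.115,0],[0,0,0,0,0,0.115,0],[0,0,0,0,0,0.115,0],[0,0,0,0,0,0.115,0],[0,0,0,0,0,0.115,0]]])

```text
clock: 2.77
position: [558.9, -266.7, 210.0]
ee_rot: [0.803, -0.595, -0.001, 0.0]
contact_force: [0.1, 0.1, 0.4]
gripper_width: 85.4
```

Run:
```python
from h import *
s=read_state();print(s["position"],R.from_quat(s["ee_rot"]).as_matrix().round(4).tolist())
p=camera_params("wrist");a=get_image("wrist")
q=proj([557.6,-268.2,20],p);print(q)
x0=int(np.clip(q[0]-70,0,420));y0=int(np.clip(q[1]-50,0,320));print(x0,y0)
cv2.imwrite("pics/w1.png",cv2.resize(a[y0:y0+100,x0:x0+140],None,fx=5,fy=5,interpolation=cv2.INTER_CUBIC))
np.save("pw1.npy",p["extrinsics"])
```

```text
[ 558.86058879 -266.70276858  210.04065969] [[0.2909, -0.9568, -0.0012], [-0.9568, -0.2909, 0.0005], [-0.0008, 0.001, -1.0]]
[278.4955476  177.23112247]
208 127
```

View pics/w1.png

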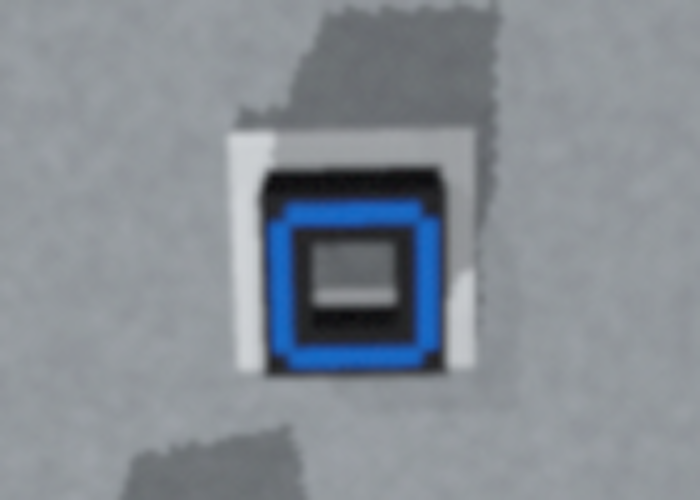

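The wrist view shows the knob nearly square to the image. The flange corners (crop pixels) are (229,132), (476,128), (475,370), (238,372), and the blue square's corners are about (268,200), (439,199), (441,368), (272,370).

Run:
```python
from h import *
p=camera_params("wrist")
def quad(Q,z):
    F=np.array([ray(crop(q,5,208,127),z,p) for q in Q]);print(F.mean(0).round(1))
    for i in range(4):
        d=F[(i+1)%4]-F[i];print(np.hypot(*d[:2]).round(1),np.degrees(np.arctan2(d[1],d[0])).round(1))
quad([(229,132),(476,128),(475,370),(238,372)],6)
quad([(268,200),(439,199),(441,368),(272,370)],42)
print(tool([557.9,-268,17]))
```

```text
[ 556.7 -265.5    6. ]
56.4 -162.4
57.4 107.8
56.6 17.2
57.0 -72.3
[ 556.9 -265.8   42. ]
35.7 -162.9
36.6 108.4
36.4 17.4
36.8 -72.8
[0.00116145 0.00108415 0.19306417]
```

Call:
drive_tool(moves=[[[-0.0365,-0.016,0,0,0,0,0],[-0.0365,-0.016,0,0,0,0,0],[-0.0365,-0.016,0,0,0,0,0],[-0.0365,-0.016,0,0,0,0,0],[-0.0365,-0.016,0,0,0,0,0],[-0.0365,-0.016,0,0,0,0,0],[-0.0365,-0.016,0,0,0,0,0],[-0.0365,-0.016,0,0,0,0,0]]])

```text
clock: 3.48
position: [594.5, 51.9, 210.6]
ee_rot: [0.806, -0.592, -0.0, 0.0]
contact_force: [0.7, 0.1, -0.7]
gripper_width: 85.5
```

Call:
drive_tool(moves=[[[0,0,0,0,0,0.098,0],[0,0,0,0,0,0.098,0],[0,0,0,0,0,0.098,0],[0,0,0,0,0,0,0],[0,0,0,0,0,0,0]]])

```text
clock: 3.9
position: [594.6, 50.0, 210.4]
ee_rot: [0.711, -0.703, -0.0, 0.0]
contact_force: [-0.1, 0.0, -0.7]
gripper_width: 85.5
```

Run:
```python
from h import *
s=read_state();print(s["position"],R.from_quat(s["ee_rot"]).as_matrix().round(4).tolist())
p=camera_params("wrist");a=get_image("wrist");cv2.imwrite("pics/w2full.png",a)
q=proj([596.5,49.8,70],p);print(q)
x0=int(np.clip(q[0]-70,0,420));y0=int(np.clip(q[1]-50,0,320));print(x0,y0)
cv2.imwrite("pics/w2.png",cv2.resize(a[y0:y0+100,x0:x0+140],None,fx=5,fy=5,interpolation=cv2.INTER_CUBIC))
```

```text
[594.64236492  50.04819337 210.35315597] [[0.011, -0.9999, -0.0007], [-0.9999, -0.011, -0.0001], [0.0001, 0.0007, -1.0]]
[274.81333202 188.43406287]
204 138
```

View pics/w2.png

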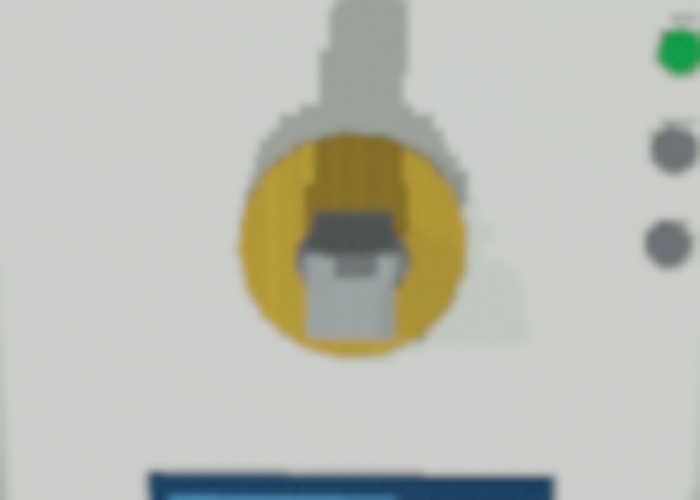

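The spindle is seen from its -y side: the ring centre is at (353,245), the shaft top square spans x 305–395 and y 255–340, and the catch balls bulge at y≈262. I'll locate it using these.

Run:
```python
from h import *
p=camera_params("wrist")
f=lambda q,z: ray(crop(q,5,204,138),z,p).round(1)
print("ring",f((353,245),53), "w",f((466,245),53)-f((240,245),53), f((353,357),53)-f((353,133),53))
Q=[f(q,91) for q in[(306,255),(394,255),(395,340),(306,340)]];print("sq",Q,np.mean(Q,0))
print("console edge/screen dirs", f((552,476),45)-f((148,474),45))
print("ballsL/R",f((298,262),62),f((408,262),62))
for P in[(596.5,50,53),(596.5,50,62),(596.5,42,53),(596.5,42,91),(596.5,58,91),(596.5,50,99)]: 
    u=proj(P,p);print(P,((u-[204,138]+.5)*5-.5).round(0))
```

```text
ring [597.3  51.8  53. ] w [-46.6  -0.5   0. ] [-0.4 47.2  0. ]
sq [array([605.6,  44.9,  91. ]), array([589.6,  44.7,  91. ]), array([589.2,  60.9,  91. ]), array([605.6,  61. ,  91. ])] [597.5    52.875  91.   ]
console edge/screen dirs [-89.   -0.4   0. ]
ballsL/R [608.3  53.3  62. ] [586.2  53.1  62. ]
(596.5, 50, 53) [357. 237.]
(596.5, 50, 62) [357. 247.]
(596.5, 42, 53) [357. 198.]
(596.5, 42, 91) [356. 240.]
(596.5, 58, 91) [355. 325.]
(596.5, 50, 99) [355. 294.]
```

Call:
drive_tool(moves=[[[0.0396,0.0051,0,0,0,0,0],[0.0396,0.0051,0,0,0,0,0],[0.0396,0.0051,0,0,0,0,0],[0.0396,0.0051,0,0,0,0,0],[0.0396,0.0051,0,0,0,0,0],[0.0396,0.0051,0,0,0,0,0],[0.0396,0.0051,0,0,0,0,0],[0.0396,0.0051,0,0,0,0,0]]])

```text
clock: 4.62
position: [555.5, -269.3, 210.9]
ee_rot: [0.71, -0.704, 0.0, -0.0]
contact_force: [0.2, -0.1, 0.3]
gripper_width: 85.7
```

Call:
drive_tool(moves=[[[0,0,0.03,0,0,-0.0977,0],[0,0,0.03,0,0,-0.0977,0],[0,0,0.03,0,0,-0.0977,0],[0,0,0.03,0,0,0,0],[0,0,0.02,0,0,0,0],[0,0,0,0,0,0,0],[0,0,0,0,0,0,0]]])

```text
clock: 5.2
position: [555.7, -267.4, 70.0]
ee_rot: [0.805, -0.593, -0.001, 0.001]
contact_force: [0.2, -0.3, 0.3]
gripper_width: 85.3
```

Run:
```python
from h import *
s=read_state();print(s["position"],R.from_quat(s["ee_rot"]).as_euler("ZYX",degrees=True)); print(tool([557.2,-266.8,17]))
```

```text
[ 555.73858432 -267.42818645   70.02385607] [-7.27256576e+01  4.05176897e-02  1.79870871e+02]
[-0.00012839 -0.00170153  0.05302026]
```

Call:
drive_tool(moves=[[[0,-0.0017,0.02,0,0,0,0],[0,0,0.02,0,0,0,0],[0,0,0.013,0,0,0,0],[0,0,0,0,0,0,0],[0,0,0,0,0,0,0]]])

```text
clock: 5.62
position: [559.1, -267.0, 19.3]
ee_rot: [0.805, -0.593, 0.001, -0.0]
contact_force: [0.1, -0.2, -0.0]
gripper_width: 85.4
```

Call:
drive_tool(moves=[[[0,0,0,0,0,0,100],[0,0,0,0,0,0,120],[0,0,0,0,0,0,150],[0,0,0,0,0,0,180],[0,0,0,0,0,0,220],[0,0,0,0,0,0,255],[0,0,0,0,0,0,255],[0,0,0,0,0,0,255]]])

```text
clock: 6.28
position: [558.6, -266.8, 19.6]
ee_rot: [0.805, -0.593, 0.001, -0.0]
contact_force: [-2.0, 1.2, 5.7]
gripper_width: 35.2
```

Call:
drive_tool(moves=[[[0,0,0,0,0,0,255],[0,0,0,0,0,0,255],[0,0,0,0,0,0,255],[0,0,0,0,0,0,255]]])

```text
clock: 6.62
position: [558.6, -266.8, 19.6]
ee_rot: [0.805, -0.593, 0.001, -0.0]
contact_force: [-1.7, 0.9, 6.0]
gripper_width: 35.2
```

Call:
drive_tool(moves=[[[0,0,-0.01,0,0,0,255],[0,0,-0.02,0,0,0,255],[0,0,-0.03,0,0,0,255],[0,0,-0.03,0,0,0,255],[0,0,-0.04,0,0,0,255],[0,0,-0.02,0,0,0,255],[0,0,0,0,0,0,255],[0,0,0,0,0,0,255]]])

```text
clock: 7.28
position: [558.3, -266.5, 169.5]
ee_rot: [0.805, -0.594, 0.001, -0.001]
contact_force: [-0.2, 0.3, -2.2]
gripper_width: 34.8
```

Run:
```python
from h import *
s=read_state();print(s["position"],s["contact_force"],s["gripper_width"])
cv2.imwrite("pics/w3.png",get_image("wrist"));s=get_image("scene")
a=cv2.imread("pics/w3.png")
cv2.imwrite("pics/m3.png",np.hstack([a[60:360,130:430],s[0:300,60:360]]))
```

```text
[ 558.29344215 -266.49784158  169.52059357] [-0.23772826  0.25085018 -2.15833628] 34.839609567493994
```

View pics/m3.png

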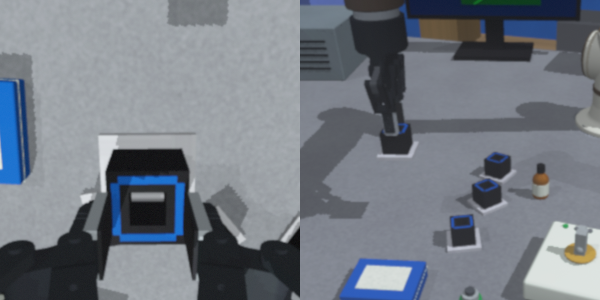

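The knob is held upright in the fingers with its top centre near (279,268) in the full wrist image. The opening reads 35 mm against a 40 mm body, but the grip is visibly on the flats. Next I'll measure the knob in the tool frame.

```bash
cat >> h.py <<'E'
def knob_in_tool(dz=22.4):
    s=read_state();p=camera_params("wrist");a=get_image("wrist").astype(int)
    m=((a[...,0]>120)&(a[...,0]-a[...,2]>70)).astype(np.uint8)
    n,l,st,c=cv2.connectedComponentsWithStats(m)
    i=min(range(1,n),key=lambda i:np.hypot(*(c[i]-[279,268]))+(0 if st[i,4]>150 else 1e4))
    pts=np.argwhere(l==i)[:,::-1].astype(np.float32)
    rr=cv2.minAreaRect(pts); W=np.array([ray(q,s["position"][2]+dz,p) for q in cv2.boxPoints(rr)])
    T=R.from_quat(s["ee_rot"]).inv().apply(W-s["position"]); return st[i],T.round(1),T.mean(0).round(2)
E
python3 - <<'E'
from h import *
st,T,c=knob_in_tool();print(st,T,c)
for i in range(4):
    d=T[(i+1)%4]-T[i];print(np.hypot(*d[:2]).round(1),np.degrees(np.arctan2(d[1],d[0])).round(1))
s=read_state();print(R.from_quat(s["ee_rot"]).as_euler("ZYX",degrees=True),s["position"])
E
```

```text
[ 241  236   74   66 1855] [[ 15.9 -17.3 -22.5]
 [ 15.9  17.4 -22.4]
 [-19.7  18.6 -22.3]
 [-19.6 -18.5 -22.4]] [ -1.88   0.05 -22.4 ]
34.7 90.0
35.6 178.1
37.1 -89.8
35.5 1.9
[-7.28264773e+01  1.37029230e-01  1.79824053e+02] [ 556.61709716 -266.11588202  165.86602798]
```

Run:
```python
from h import *
s=read_state();p=camera_params("wrist");a=get_image("wrist")
print(s["position"])
x=a[225:315,225:335];cv2.imwrite("pics/w4.png",cv2.resize(x,None,fx=7,fy=6.5) if 0 else cv2.resize(x,None,fx=6,fy=6,interpolation=cv2.INTER_CUBIC))
```

```text
[ 556.61709716 -266.11588202  165.86602798]
```

View pics/w4.png

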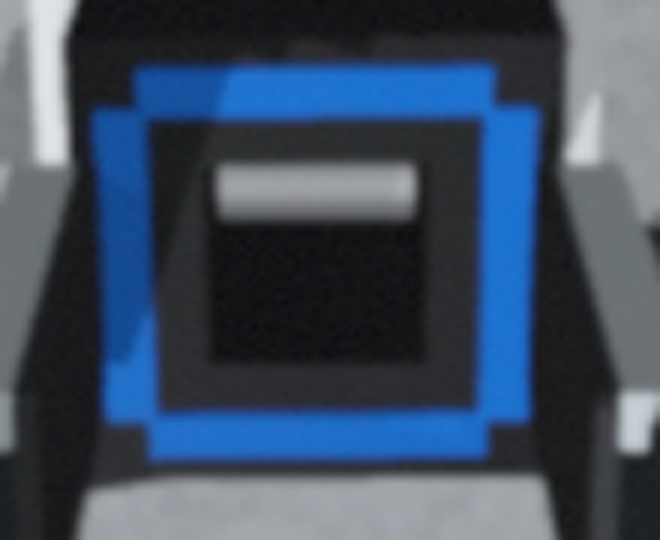

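The held knob's top-face corners in the crop (6x, origin 225,225) are about (70,38), (563,36), (549,470), (88,478).

Run:
```python
from h import *
from scipy.optimize import least_squares
s=read_state();p=camera_params("wrist")
r=R.from_quat(s["ee_rot"])
print(s["position"])
px=np.array([crop(q,6,225,225) for q in[(70,38),(563,36),(549,470),(88,478)]])
bl=np.array([crop(q,6,225,225) for q in[(91,63),(541,63),(529,461),(106,463)]])
sg=np.array([(1,-1),(1,1),(-1,1),(-1,-1)])
def go(pix,half,tilt):
    def f(v):
        P=np.c_[sg*half,np.zeros(4)]; T=R.from_rotvec([v[4] if tilt else 0,v[5] if tilt else 0,v[3]]).apply(P)+v[:3]
        return np.array([proj(r.apply(t)+s["position"],p) for t in T]).ravel()-pix.ravel()
    o=least_squares(f,[0,0,-22,0,0,0]);print(half,tilt,o.x[:3].round(2),np.degrees(o.x[3:]).round(2),abs(o.fun).max().round(2))
# sign of y in image
print([proj(r.apply([0,y,-22])+s["position"],p).round(0) for y in(-20,20)])
go(px,20,0);go(bl,18.2,0);go(px,20,1);go(bl,18.2,1)
```

```text
[ 556.73277801 -266.22296219  165.74499388]
[array([237., 266.]), array([318., 266.])]
20 0 [ -2.62   0.04 -19.88] [-0.44  0.    0.  ] 0.75
18.2 0 [-2.680e+00 -2.000e-02 -2.078e+01] [-0.19  0.    0.  ] 0.37
20 1 [ -3.05   0.09 -18.93] [-0.19  1.11 -1.75] 0.23
18.2 1 [ -3.1   -0.02 -19.88] [-0.2  -0.02 -1.61] 0.11
```

Call:
drive_tool(moves=[[[-0.0363,-0.0166,0,0,0,0,255],[-0.0363,-0.0166,0,0,0,0,255],[-0.0363,-0.0166,0,0,0,0,255],[-0.0363,-0.0166,0,0,0,0,255],[-0.0363,-0.0166,0,0,0,0,255],[-0.0363,-0.0166,0,0,0,0,255],[-0.0363,-0.0166,0,0,0,0,255],[-0.0363,-0.0166,0,0,0,0,255]]])

```text
clock: 8.15
position: [598.1, 51.9, 166.2]
ee_rot: [0.805, -0.593, -0.001, 0.001]
contact_force: [1.9, -0.2, -1.3]
gripper_width: 34.7
```

Call:
drive_tool(moves=[[[0,0,0,0,0,0.1005,255],[0,0,0,0,0,0.1005,255],[0,0,0,0,0,0.1005,255],[0,0,0,0,0,0,255],[0,0,0,0,0,0,255],[0,0,0,0,0,0,255],[0,0,0,0,0,0,255],[0,0,0,0,0,0,255]]])

```text
clock: 8.82
position: [598.9, 49.8, 167.5]
ee_rot: [-0.707, 0.707, 0.0, -0.0]
contact_force: [0.3, -0.2, -1.6]
gripper_width: 34.3
```

Run:
```python
from h import *
s=read_state();print(s["position"],R.from_quat(s["ee_rot"]).as_euler("ZYX",degrees=True),s["contact_force"]);print(tool([597,50.5,125]))
```

```text
[598.8535544   49.8404244  167.52983889] [-9.00497297e+01 -6.44179015e-03  1.79979237e+02] [ 0.28147197 -0.18341639 -1.6478925 ]
[-0.00066275  0.00183871  0.04253043]
```

Call:
drive_tool(moves=[[[-0.0007,0.0018,0.015,0,0,0,255],[0,0,0.014,0,0,0,255],[0,0,0.012,0,0,0,255],[0,0,0,0,0,0,255],[0,0,0,0,0,0,255],[0,0,0,0,0,0,255],[0,0,0,0,0,0,255]]])

```text
clock: 9.4
position: [597.9, 50.9, 127.9]
ee_rot: [-0.707, 0.707, -0.001, 0.001]
contact_force: [0.1, -0.0, -1.0]
gripper_width: 34.4
```

Run:
```python
from h import *
s=read_state();print(s["position"],R.from_quat(s["ee_rot"]).as_euler("ZYX",degrees=True),s["contact_force"])
w=get_image("wrist");t=get_image("scene")
f=lambda a,x,y,k:cv2.resize(a[y:y+100,x:x+100],None,fx=4,fy=4,interpolation=cv2.INTER_CUBIC)
cv2.imwrite("pics/m5.png",np.hstack([f(w,228,215,4),f(t,295,185,4)]))
```

```text
[597.91007879  50.92993353 127.88144247] [-9.00618222e+01  2.68096507e-02 -1.79877835e+02] [ 0.14470281 -0.04766254 -1.0013327 ]
```

View pics/m5.png

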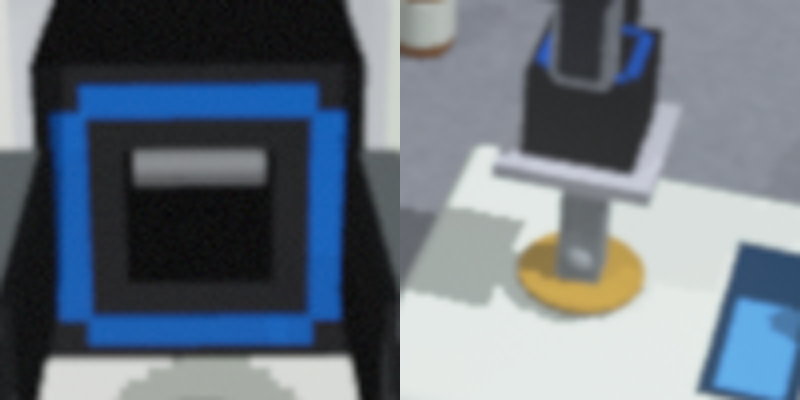

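Left: the bore is centred and the knob squarely held. Right: the knob hovers just above the spindle with the axes lined up. I'll descend in small steps while watching the force.

Call:
drive_tool(moves=[[[0,0.0005,0.004,0,0,0,255],[0,0,0.004,0,0,0,255],[0,0,0.003,0,0,0,255],[0,0,0,0,0,0,255],[0,0,0,0,0,0,255]]])

```text
clock: 9.92
position: [596.4, 50.7, 115.3]
ee_rot: [-0.707, 0.708, 0.0, -0.0]
contact_force: [-0.4, 0.6, -1.7]
gripper_width: 34.5
```

Call:
drive_tool(moves=[[[0,0,0.003,0,0,0,255],[0,0,0.003,0,0,0,255],[0,0,0,0,0,0,255],[0,0,0,0,0,0,255]]])

```text
clock: 10.25
position: [596.5, 50.8, 109.4]
ee_rot: [-0.707, 0.708, 0.0, -0.0]
contact_force: [0.1, -0.3, -1.4]
gripper_width: 34.4
```

Call:
drive_tool(moves=[[[0,0,0.002,0,0,0,255],[0,0,0.002,0,0,0,255],[0,0,0,0,0,0,255],[0,0,0,0,0,0,255]]])

```text
clock: 10.58
position: [596.7, 50.8, 105.6]
ee_rot: [-0.707, 0.708, -0.0, 0.0]
contact_force: [0.3, 0.0, -1.3]
gripper_width: 34.7
```

Call:
drive_tool(moves=[[[0,0,0.003,0,0,0,255],[0,0,0.003,0,0,0,255],[0,0,0.003,0,0,0,255],[0,0,0,0,0,0,255],[0,0,0,0,0,0,255]]])

```text
clock: 11.0
position: [596.7, 50.8, 96.5]
ee_rot: [-0.707, 0.708, -0.0, -0.0]
contact_force: [1.3, -0.2, -1.6]
gripper_width: 34.6
```

Call:
drive_tool(moves=[[[0,0,0.003,0,0,0,255],[0,0,0.003,0,0,0,255],[0,0,0.002,0,0,0,255],[0,0,0,0,0,0,255],[0,0,0,0,0,0,255]]])

```text
clock: 11.42
position: [596.7, 50.8, 88.6]
ee_rot: [-0.707, 0.708, -0.0, -0.0]
contact_force: [1.5, 0.8, -1.5]
gripper_width: 34.4
```

Call:
drive_tool(moves=[[[0,0,0.002,0,0,0,255],[0,0,0.002,0,0,0,255],[0,0,0.001,0,0,0,255],[0,0,0,0,0,0,255]]])

```text
clock: 11.75
position: [597.5, 50.9, 84.4]
ee_rot: [-0.707, 0.707, -0.001, 0.001]
contact_force: [1.4, 0.0, 0.9]
gripper_width: 34.7
```

Call:
drive_tool(moves=[[[0,0,0.0015,0,0,0,255],[0,0,0.0015,0,0,0,255],[0,0,0,0,0,0,255],[0,0,0,0,0,0,255]]])

```text
clock: 12.08
position: [598.0, 50.9, 83.5]
ee_rot: [-0.707, 0.707, -0.001, 0.001]
contact_force: [-1.6, -0.0, 11.0]
gripper_width: 34.3
```

Call:
drive_tool(moves=[[[0,0,0.001,0,0,0,255],[0,0,0.001,0,0,0,255],[0,0,0,0,0,0,255],[0,0,0,0,0,0,255]]])

```text
clock: 12.42
position: [598.2, 50.9, 82.7]
ee_rot: [0.707, -0.707, 0.002, -0.002]
contact_force: [-3.5, 0.7, 15.8]
gripper_width: 34.7
```

Call:
drive_tool(moves=[[[0,0,0.001,0,0,0,255],[0,0,0.001,0,0,0,255],[0,0,0,0,0,0,255],[0,0,0,0,0,0,255]]])

```text
clock: 12.75
position: [598.1, 50.9, 80.8]
ee_rot: [0.707, -0.707, 0.002, -0.002]
contact_force: [-2.9, 0.9, 14.9]
gripper_width: 34.4
```

Call:
drive_tool(moves=[[[0,0,0.001,0,0,0,255],[0,0,0.001,0,0,0,255],[0,0,0,0,0,0,255],[0,0,0,0,0,0,255]]])

```text
clock: 13.08
position: [598.2, 51.2, 74.9]
ee_rot: [-0.707, 0.708, -0.001, 0.002]
contact_force: [-0.9, -0.0, -0.1]
gripper_width: 28.4
```

The catch let go, but the opening dropped to 28 mm, so I'm checking the grip.

Run:
```python
from h import *
s=read_state();print(s["position"],s["contact_force"],s["gripper_width"],s["wrist_torque"])
w=get_image("wrist");t=get_image("scene")
f=lambda a,x,y,n:cv2.resize(a[y:y+n,x:x+n],(400,400),interpolation=cv2.INTER_CUBIC)
cv2.imwrite("pics/m6.png",np.hstack([f(w,178,180,200),f(t,290,175,100)]))
```

```text
[598.18395735  51.2109225   74.91820354] [-0.85379738 -0.02694055 -0.07392501] 28.42611981447248 [ 0.10601349  0.0786993  -0.04539712]
```

View pics/m6.png

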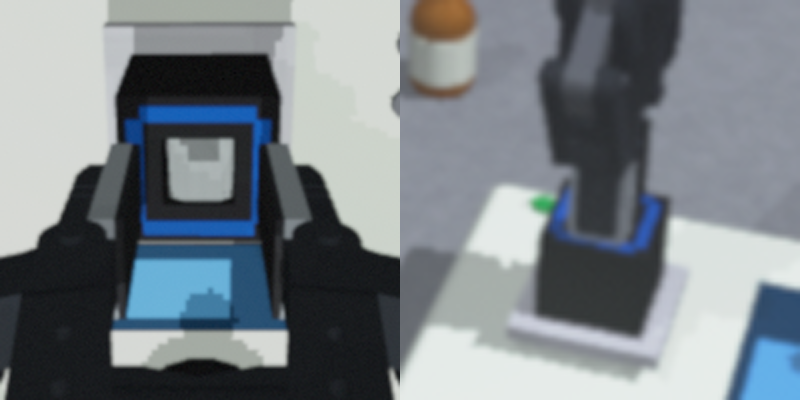

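Run:
```python
from h import *
p=camera_params("scene");w=camera_params("wrist");s=read_state()
c=lambda P:((proj(P,p)-[290,175]+.5)*4-.5).round(0)+[400,0]
d=lambda P:((proj(P,w)-[178,180]+.5)*2-.5).round(0)
for u in(48,51,53,56,59):
    print(u,"scene front flange corners",c((625,23,u)),c((625,79,u)),"top front",c((617,31,u+42)),c((617,71,u+42)), "| wrist top",[d((597+a,51+b,u+42)).tolist() for a,b in((20,-20),(-20,-20),(-20,20),(20,20))],"flange",[d((597+a,51-28,u+6)).tolist() for a in(28,-28)])
for z in(67,75,86,95): print("finger z",z,"front pad",c((617,51,z)),"at 14:",c((612,51,z)), "wrist",d((617,51-11,z)),d((617,51+11,z)),d((612,51-11,z)),d((612,51+11,z)))
```

```text
48 scene front flange corners [512. 345.] [662. 377.] top front [544. 246.] [653. 268.] | wrist top [[117.0, 87.0], [279.0, 87.0], [273.0, 229.0], [122.0, 230.0]] flange [[103.0, 21.0], [292.0, 21.0]]
51 scene front flange corners [512. 339.] [663. 371.] top front [544. 239.] [654. 261.] | wrist top [[115.0, 91.0], [280.0, 91.0], [275.0, 236.0], [121.0, 236.0]] flange [[102.0, 23.0], [294.0, 23.0]]
53 scene front flange corners [513. 334.] [663. 367.] top front [544. 234.] [654. 256.] | wrist top [[114.0, 94.0], [281.0, 94.0], [276.0, 240.0], [120.0, 240.0]] flange [[101.0, 25.0], [295.0, 25.0]]
56 scene front flange corners [513. 328.] [664. 360.] top front [545. 228.] [655. 250.] | wrist top [[112.0, 99.0], [283.0, 98.0], [277.0, 247.0], [119.0, 247.0]] flange [[99.0, 28.0], [296.0, 27.0]]
59 scene front flange corners [513. 322.] [664. 354.] top front [545. 221.] [656. 243.] | wrist top [[111.0, 103.0], [285.0, 103.0], [278.0, 254.0], [117.0, 254.0]] flange [[98.0, 30.0], [298.0, 30.0]]
finger z 67 front pad [595. 307.] at 14: [598. 299.] wrist [128.  90.] [130. 160.] [145.  90.] [147. 160.]
finger z 75 front pad [596. 290.] at 14: [599. 281.] wrist [125. 100.] [127. 173.] [143. 100.] [145. 173.]
finger z 86 front pad [597. 265.] at 14: [601. 257.] wrist [120. 115.] [123. 192.] [139. 115.] [142. 192.]
finger z 95 front pad [599. 245.] at 14: [602. 237.] wrist [115. 129.] [119. 209.] [136. 129.] [139. 209.]
```

Run:
```python
from h import *
s=read_state();r=R.from_quat(s["ee_rot"])
out=[]
for n,(x,y,m) in{"wrist":(168,150,220),"scene":(320,140,80)}.items():
    a=get_image(n);p=camera_params(n)
    g=(255*(a/255.)**0.45).astype(np.uint8)[y:y+m,x:x+m]; k=400/m
    g=cv2.resize(g,(400,400),interpolation=cv2.INTER_CUBIC)
    for yy,col in((20,(0,0,255)),(-20,(0,255,0))):
        for z in(8,0,-11,-20):
            u=(proj(r.apply([0,yy,z])+s["position"],p)-[x,y]+.5)*k
            cv2.circle(g,tuple(int(v) for v in u),3,col,-1)
    out.append(g)
cv2.imwrite("pics/m7.png",np.hstack(out));print(s["position"],s["gripper_width"],s["contact_force"])
```

```text
[597.04814313  50.81872608  74.51804435] 12.2193993205664 [13.41415456 -1.68692408  0.77104596]
```

View pics/m7.png

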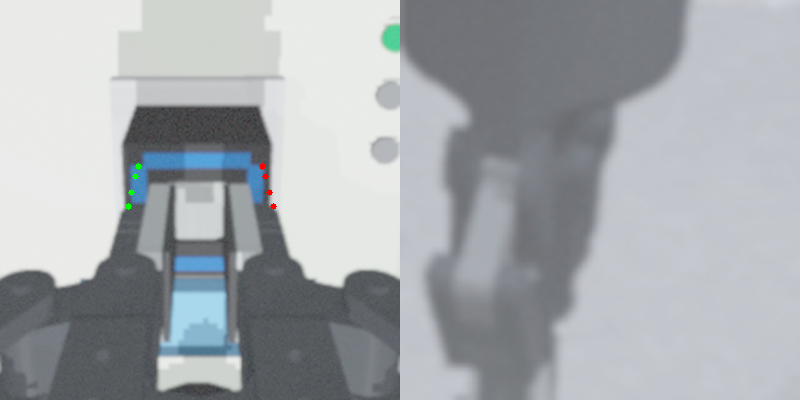

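The brightened view shows the fingers have slipped off the knob's top and closed to 12 mm round the spindle tip. The real tips sit higher than the nominal geometry says. The knob is on the spindle, so I'll open, look at the tip height, and regrasp lower.

Call:
drive_tool(moves=[[[0,0,0,0,0,0,0],[0,0,0,0,0,0,0],[0,0,0,0,0,0,0],[0,0,0,0,0,0,0],[0,0,0,0,0,0,0],[0,0,0,0,0,0,0],[0,0,0,0,0,0,0],[0,0,0,0,0,0,0]]])

```text
clock: 13.95
position: [596.5, 50.8, 74.5]
ee_rot: [-0.707, 0.708, 0.0, -0.0]
contact_force: [-0.5, -0.5, 0.1]
gripper_width: 85.7
```

Run:
```python
from h import *
s=read_state();r=R.from_quat(s["ee_rot"]);print(s["position"],s["gripper_width"],s["contact_force"])
out=[]
for n,(x,y,m) in{"wrist":(130,130,290),"scene":(280,160,120)}.items():
    a=get_image(n);p=camera_params(n)
    g=(255*(a/255.)**0.5).astype(np.uint8)[y:y+m,x:x+m]; k=400/m
    g=cv2.resize(g,(400,400),interpolation=cv2.INTER_CUBIC)
    for yy,col in((42,(0,0,255)),(-42,(0,255,0))):
        for z in(8,0,-11,-20):
            u=(proj(r.apply([0,yy,z])+s["position"],p)-[x,y]+.5)*k
            cv2.circle(g,tuple(int(v) for v in u),2,col,-1)
    out.append(g)
cv2.imwrite("pics/m8.png",np.hstack(out))
```

```text
[596.50719085  50.76054802  74.54374763] 85.67825675875605 [-0.52899984 -0.46177564  0.06137755]
```

View pics/m8.png

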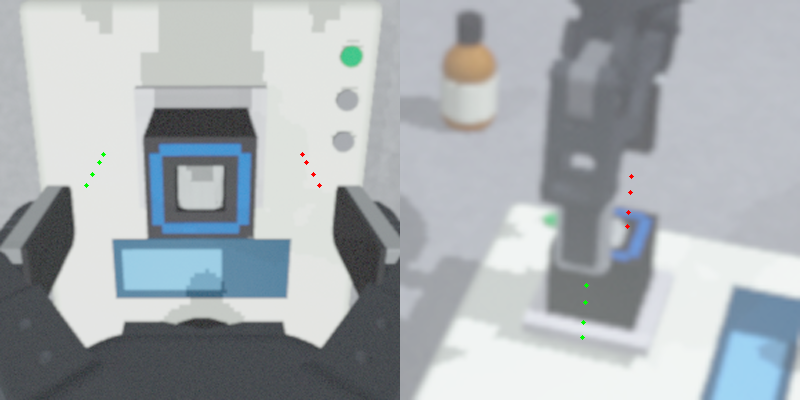

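The scene crop shows the open fingertips at about 27 mm behind the TCP (tip at (580,272), below the knob's top edge only at full opening), so closed pads barely reached the knob. The knob sits seated on the ring. I'll descend about 22 mm with the fingers open and regrasp.

Call:
drive_tool(moves=[[[0,0,0.005,0,0,0,0],[0,0,0.005,0,0,0,0],[0,0,0.003,0,0,0,0],[0,0,0,0,0,0,0],[0,0,0,0,0,0,0]]])

```text
clock: 14.47
position: [596.4, 50.7, 61.2]
ee_rot: [-0.707, 0.708, 0.0, -0.0]
contact_force: [0.6, -0.1, 0.1]
gripper_width: 85.4
```

Call:
drive_tool(moves=[[[0,0,0.003,0,0,0,0],[0,0,0.003,0,0,0,0],[0,0,0.003,0,0,0,0],[0,0,0,0,0,0,0],[0,0,0,0,0,0,0]]])

```text
clock: 14.88
position: [596.5, 50.7, 52.4]
ee_rot: [-0.707, 0.708, 0.0, -0.0]
contact_force: [-0.1, -0.6, 0.1]
gripper_width: 85.3
```

Call:
drive_tool(moves=[[[0,0,0,0,0,0,100],[0,0,0,0,0,0,120],[0,0,0,0,0,0,140],[0,0,0,0,0,0,170],[0,0,0,0,0,0,200],[0,0,0,0,0,0,255],[0,0,0,0,0,0,255],[0,0,0,0,0,0,255]]])

```text
clock: 15.55
position: [596.9, 50.9, 53.0]
ee_rot: [-0.707, 0.708, -0.0, 0.0]
contact_force: [0.2, -0.2, 2.2]
gripper_width: 38.8
```

Call:
drive_tool(moves=[[[0,0,0.001,0,0,0,255],[0,0,0.001,0,0,0,255],[0,0,0.001,0,0,0,255],[0,0,0,0,0,0,255],[0,0,0,0,0,0,255]]])

```text
clock: 15.97
position: [597.0, 50.9, 50.8]
ee_rot: [-0.707, 0.707, -0.0, 0.0]
contact_force: [-2.0, -0.2, 7.5]
gripper_width: 38.9
```

Call:
drive_tool(moves=[[[0,0,0.001,0,0,0,255],[0,0,0.001,0,0,0,255],[0,0,0,0,0,0,255],[0,0,0,0,0,0,255]]])

```text
clock: 16.3
position: [597.0, 50.8, 49.5]
ee_rot: [-0.707, 0.707, -0.0, 0.0]
contact_force: [-1.8, -0.0, 10.5]
gripper_width: 38.6
```

Call:
drive_tool(moves=[[[0,0,0.001,0,0,0,255],[0,0,0.001,0,0,0,255],[0,0,0,0,0,0,255],[0,0,0,0,0,0,255],[0,0,0,0,0,0,255],[0,0,0,0,0,0,255]]])

```text
clock: 16.8
position: [597.0, 50.8, 48.8]
ee_rot: [-0.707, 0.707, -0.001, 0.0]
contact_force: [-4.3, 0.1, 17.0]
gripper_width: 39.1
```

Run:
```python
from h import *
s=read_state();print(s["clock"],s["position"],s["gripper_width"],s["contact_force"],R.from_quat(s["ee_rot"]).as_euler("ZYX",degrees=True))
out=[]
for n,(x,y,m) in{"wrist":(130,130,290),"scene":(280,160,120)}.items():
    g=(255*(get_image(n)/255.)**0.5).astype(np.uint8)[y:y+m,x:x+m]
    out.append(cv2.resize(g,(400,400),interpolation=cv2.INTER_CUBIC))
cv2.imwrite("pics/m9.png",np.hstack(out))
s=read_state();print(s["clock"],s["position"],s["gripper_width"],s["contact_force"])
```

```text
16.8 [597.01452664  50.83866317  48.76405794] 39.06409780963749 [-4.30311459  0.05319463 17.00236239] [-9.00168383e+01 -2.78108984e-02 -1.79921800e+02]
16.9 [597.02104098  50.85142687  48.749689  ] 38.855278573507555 [-4.78493677  1.31618386 16.53453376]
```

View pics/m9.png

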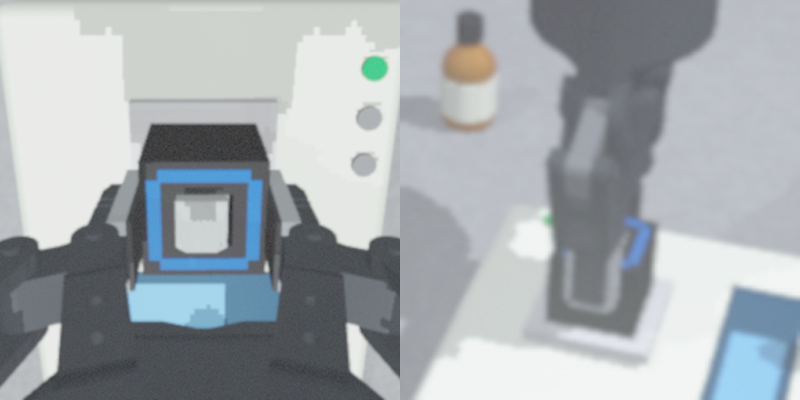

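The view shows the fingers on the body flats well down toward the flange, with the spindle protruding through the bore. At 17 N the knob is past the full ring load, on its stop. Nothing else has moved, so I'm handing in.

```bash
python3 -c "from bench import *;print(job_done())"
```

```text
the job is handed in; nothing more can be done
None
```

The right-most knob is on the spindle, snapped past the catch, and I handed in still gripping it and pressing it down on the ring.

- **Snap:** the catch resisted with up to about 16 N and then let go suddenly.
- **Slip and regrasp:** at the snap my first grip slid off the top of the knob. The fingertips sit about 22 mm farther back than the stated geometry, so that grip held only the top few millimetres. The fingers closed briefly on the spindle tip, with about 13 N sideways. I opened them, went 22 mm lower and regripped the body.
- **Press-down:** after the regrasp the force rose by about 2.4 N per mm, close to the ring's 2.5 N per mm. It ended at about 17 N, more than the ring's 14.5 N maximum, so the ring should be fully squashed on its stop. I inferred this from force and travel, because the ring is hidden under the knob.
- **Last checks:** the opening was 39 mm on the 40 mm body, the tool was vertical, and the clock read 16.9 s. The last pictures showed the knob level and the bottle in place. The slide box and objective were outside those views, but the arm did not touch them.

One thing did not fit: during the first grip the opening read 35 mm instead of 40. That was an early sign of the shallow hold, and I went ahead anyway.

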